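# Open the circuit board holder's ratchet jaw

### The job

The circuit board on the bench is clamped in a holder with a toothed bar. With closed fingers, press the black release paddle on the sliding jaw down and, keeping it down, push the jaw away from the board along its bar, all the way back against the end stop; then take the hand away so that the paddle springs up again. Leave the board lying on its rests, lift nothing, and leave the other things on the bench where they are.

Things in the scene. Friction and masses are not known exactly. Their poses are not given: they have to be found in the camera images.
- holder: Board holder bolted to the bench: dark base plate 150 (its x) x 268 (y) x 8 mm, 16 mm steel bar along its y, top 36 mm high, teeth on its +x side. Origin at bench level below mid travel of the paddle. In its frame: end stop 44 mm high at y -82 to -68 mm; sliding jaw; board at y 64 to 154; fixed jaw 54 mm high at y 155 to 171. The jaw opens towards -y. z up; place and yaw vary.
- jaw (a joint): Slide of the aluminium jaw along the bar, m: 0 closed on the board, 0.070 against the end stop; grows towards the holder's -y. Starts at 0 to 0.0015. A pawl in the bar's teeth locks it (2 mm of play) unless the paddle is pressed over 5 mm; no teeth beyond about 0.058. Unlocked, it slides with about 3 N of friction and stays where it is left.
- release (a joint): Travel of the release paddle straight down, m: 0 up, 0.010 fully down. Takes about 2.4 N to start and 6.5 N fully down, and springs back up. More than 0.005 frees the jaw; let up early, the pawl catches in the teeth again.
- release_top (a point): Centre of the top of the release paddle, a black ribbed plate 44 mm (holder x) by 36 mm (holder y) riding on the jaw; top 66 mm above the bench when up, 56 fully down. Axes as the holder's. The jaw's push wall stands on its -y side, face 20 mm from this point. On its +y side all is lower: jaw plate 54 mm, board top 47 mm with small parts up to 57 mm.
- jaw_wall (a point): Middle of the top edge of the push wall's face that looks at the paddle. Upright aluminium wall on the jaw, 60 mm wide (holder x), 13 mm thick (from here towards -y), top 90 mm above the bench. A finger standing on the pressed paddle and moved towards the holder's -y comes against it and takes the jaw along (rubbing on the paddle may already do so).
- board: The dark circuit board in the holder, loose, 130 by 90 by 3 mm, 90 g, lying flat on four fixed rest posts, its underside 44 mm above the bench; origin at the centre of its underside.
- tube: Bystander: white paper tube with red bits, 68 mm across, 95 mm high, upright on the far side of the holder; origin at the centre of its underside.
- cutters: Bystander: side cutters with blue handles lying flat on the robot's side of the holder, about 150 mm long, 17 mm high; origin near the pivot.
- screwdriver: Bystander: screwdriver lying on the bench on the far side of the holder, 170 mm long; origin at its middle.
- pump: Bystander: aluminium desoldering pump lying at the left, 170 mm long, 25 mm thick; origin at its underside.
- spool: Bystander: grey solder spool standing on its flange, 56 mm across, 41 mm high, at the left or right; origin under its centre.
- jar: Bystander: small amber jar with black lid, 52 mm across, 70 mm high, at the left or right; origin under its centre.
- spare_board: Bystander: another dark board, 120 by 80 mm, lying flat on the bench at the right; origin at the centre of its underside.
Things that resemble listed ones, but are neither listed nor needed, are in the scene too. What is shaped like the board but purple or turquoise is not meant.

How it is judged:
On the way, in this order (a step that is already met when the one before it is completed fails the run):
1. the release paddle is pressed down (more than 5 mm) while the jaw is still near the board (value of joint release above 0.005 m and value of joint jaw below 0.03 m), for 0.05 s.
2. the jaw has been pushed fully back (within 6 mm of the end stop) (value of joint jaw above 0.064 m), for 0.1 s.
At the end, for the whole second after the job is handed in: The jaw is within 6 mm of its end stop, the paddle is up again (within 3 mm), and the board still lies flat at rest on the holder, within 15 mm of where it was (value of joint jaw above 0.064 m and value of joint release below 0.003 m and distance of board from where it was at the start of the episode below 0.015 m and angle between board's own z axis and vertical below 0.08 rad and linear speed of board below 0.02 m/s and contact force between board and holder above 0.2 N); the robot touches nothing.
It fails at once if the board is shoved more than 30 mm or lifted more than 16 mm (distance of board from where it was at the start of the episode above 0.03 m or height (world z) of board above 0.06 m).
It fails at once if another thing on the bench is moved more than 30 mm or lifted more than about 20 mm (distance of any of tube, cutters, screwdriver, pump, spool, jar, spare_board from where it was at the start of the episode above 0.03 m or height (world z) of any of tube, cutters, screwdriver, pump, spool, jar, spare_board above 0.025 m).
It also fails if it takes over 32 s, if anything falls off the work surface, if the arm or the gripper's body presses on something with over 40 N, if the wrist force passes 120 N, or if a joint passes its speed limit or range.

### The arm

A 7-joint arm with a two-finger parallel gripper is mounted at the origin on the work surface. World frame = base frame: x ahead of the robot, y to its left, z up, the work surface at z = 0. Lengths are in m, angles in rad, forces in N, time in s.
With the tool pointing down it reaches from about 0.35 to 0.9 m from the base axis. Payload 8.1 kg.
Tool frame: the origin (TCP) lies between the finger pads; the fingertips stand 17 mm ahead of it and the grasp point (between the pads) lies 2 mm behind it; z points along the fingers, y is the direction in which the jaws open and shut (so a half turn about z gives the same grasp; the last joint's range is limited). The gripper opens to 85 mm and grips with 20 to 120 N. Pads are 22 mm wide; open, the fingers measure 114 mm over their backs; the gripper's body (76 mm by 85 mm) begins 54 mm behind the grasp point. The pads swing forward as they close: fully open they stand 13 mm farther back than shut.
Start: joints at [1.02, 0.434, 0.025, 1.573, -0.012, 1.134, -0.075], TCP at [0.271, -0.563, 0.248] pointing down, gripper open.
Joint ranges: [-2.62, 2.62], [-0.44, 2.09], [-1.27, 1.32], [0.08, 2.57], [-1.32, 4.46], [0.12, 2], [-2.74, 2.74]. Speed limits (rad/s): [2.22, 2.22, 3.01, 3.01, 3.14, 3.14, 3.14].

### API

Orientations are given as a unit quaternion [w, x, y, z].
In Python, from plant import bot, gripper_to, readout, grab_frame, job_done gives the robot as it stands. The module is installed in compiled form; this text tells all that it offers. Calls block until the motion is done:
- bot.goto(position, orientation): joint-space move of the TCP to a pose.
- bot.movel(position, frame=None, max_speed=0.15): straight line of the TCP; frame=None keeps the orientation; max_speed is the mean speed in m/s.
- bot.set_joints(angles): joint-space move.
- gripper_to(opening, effort=None): finger opening in m; effort is the grip in N (None keeps the last); returns when the fingers have stopped.
- bot.dwell(seconds).
- bot.ik(position, orientation): joint angles nearest the present ones, or None.
- readout.sense(): the state.
- grab_frame(name): name is "scene" or "side" or "wrist"; returns a dict with "img" (400x640x3 uint8, blue, green, red), "camera_matrix" (3x3 intrinsics, pixels), "rvec" (rotation vector, rad) and "tvec" (3), from world to camera coordinates, as OpenCV has them. Camera axes: x right, y down, z forward; pixel columns grow to the right and rows downward; lengths in m; the calibration is good to about 2 mm. A picture is of the moment at which its call begins. There is no depth.
A pose or a line that the arm cannot do raises bot.Unreachable and nothing moves.
- job_done(): hands the job in, once; it reports no verdict.
The state is a dict: "time": time; "joint_pos": joint angles; "joint_velocities": joint speeds; "effort": joint torques, N m; "eef_pos": TCP position; "ee_rot": TCP orientation; "force": force on the tool from outside, world axes, zero at the start; "moment": the same for the moment, N m; "grip_width": finger opening in m.
Only numpy, scipy, OpenCV 4.12 (cv2) and the standard library are available. Lean on these libraries where they do the work, as an engineer would, in place of code of your own. Each camera call takes 0.05 s, during which the arm holds its last target.

## Working session

There is one attempt and no reset: what is moved stays moved. The work goes in short steps, each a Python script; the robot and the scene stay as the last script left them, time stands still between calls to the robot, and variables do not carry over. Pictures are saved under pics/ and viewed, and the job is handed in when it is done.

```bash
mkdir -p pics
python3 - <<'E'
from plant import *
import cv2,pickle
for n in ["scene","side","wrist"]:
    f=grab_frame(n); cv2.imwrite(f"pics/a_{n}.png",f["img"]); pickle.dump(f,open(f"a_{n}.pkl","wb"))
    R=cv2.Rodrigues(f["rvec"])[0]; print(n,(-R.T@f["tvec"].reshape(3)).round(3),f["camera_matrix"][0])
s=readout.sense();print(s["time"],s["eef_pos"],s["ee_rot"],s["force"],s["grip_width"])
E
```

```text
scene [1.556 0.375 0.798] [458.63536126   0.         316.83216458]
side [0.087 1.006 0.905] [504.09894373   0.         322.16235183]
wrist [ 0.34  -0.529  0.373] [343.17257486   0.         316.40973382]
0.15 [ 0.27040114 -0.56307657  0.24771859] [-5.74783126e-04  9.75047634e-01  2.21994926e-01 -1.83214455e-04] [-0.04715081 -0.56022033 -0.08271015] 0.08552566633832813
```

View pics/a_scene.png

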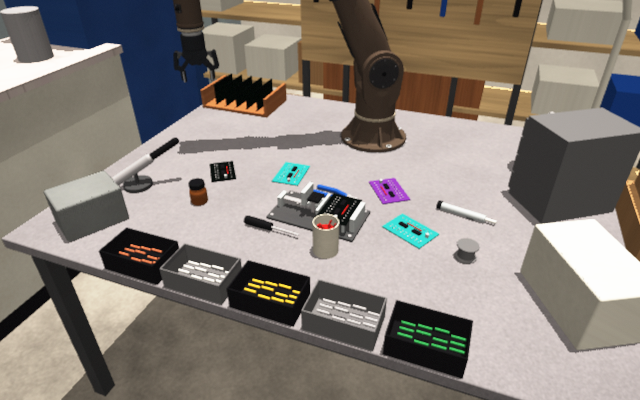

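View pics/a_side.png

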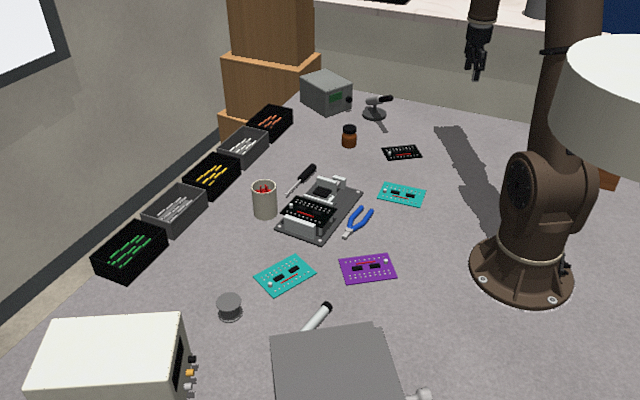

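The scene view shows the holder at about (320,208), with the tube in front of it at (326,235). The side view shows it at about (320,208) too. I'll zoom in on both.

Run:
```python
import cv2
for n,(x,y,w,h) in {"scene":(255,165,130,90),"side":(265,165,110,85)}.items():
    im=cv2.imread(f"pics/a_{n}.png")[y:y+h,x:x+w]
    cv2.imwrite(f"pics/z_{n}.png",cv2.resize(im,None,fx=6,fy=6,interpolation=cv2.INTER_CUBIC))
```

```text
(no output)
```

View pics/z_scene.png

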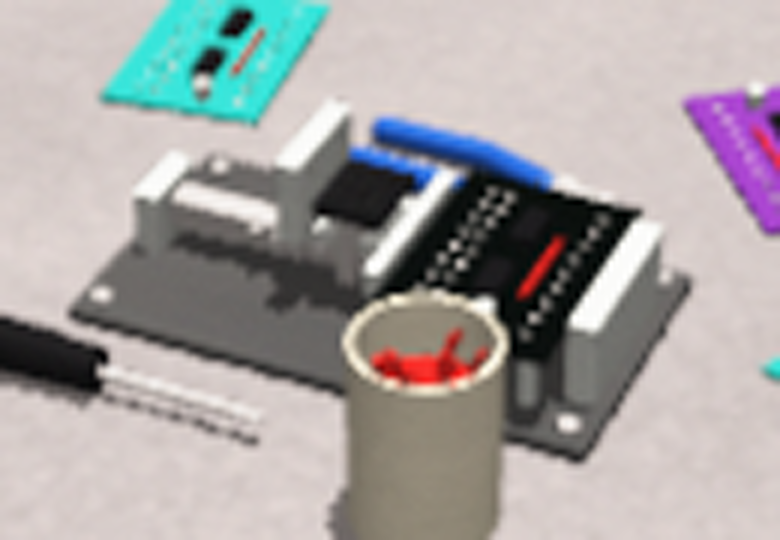

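View pics/z_side.png

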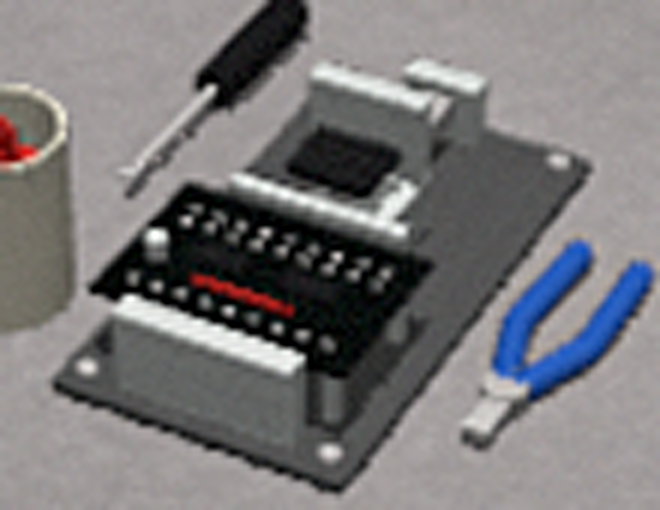

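```bash
cat > fit.py <<'E'
import cv2,pickle,numpy as np
from scipy.optimize import least_squares
F={n:pickle.load(open(f"a_{n}.pkl","rb")) for n in("scene","side")}
O={"scene":(255,165),"side":(265,165)}
# key: (kind, sx, y, z)
hw={"wall":0,"fj":1,"es":2,"pad":3}
C=[("scene","wall",1,15,90,303,170),("scene","wall",-1,15,90,352,105),("scene","wall",1,2,90,278,165),("scene","wall",-1,2,90,328,99),
("scene","es",1,-82,44,136,195),("scene","es",1,-68,44,162,200),("scene","es",-1,-68,44,188,155),("scene","es",-1,-82,44,165,152),
("scene","fj",1,155,54,572,325),("scene","fj",1,171,54,600,333),("scene","fj",-1,171,54,662,228),("scene","fj",-1,155,54,640,220),
("scene","pad",1,53,66,388,222),("scene","pad",-1,53,66,418,178),
("side","wall",1,15,90,310,82),("side","wall",-1,15,90,425,110),("side","wall",1,2,90,315,67),("side","wall",-1,2,90,440,97),
("side","fj",1,171,54,117,310),("side","fj",-1,171,54,300,372),("side","fj",1,155,54,127,297),("side","fj",-1,155,54,305,355),
("side","pad",1,53,66,288,172),("side","pad",-1,53,66,370,195),
("side","es",-1,-82,44,487,78),("side","es",-1,-68,44,475,90)]
def proj(n,P):
    f=F[n]; return cv2.projectPoints(np.array(P,float).reshape(-1,3),f["rvec"],f["tvec"],f["camera_matrix"],None)[0].reshape(-1,2)
def H(p,l):
    c,s=np.cos(p[2]),np.sin(p[2]); return [p[0]+c*l[0]-s*l[1],p[1]+s*l[0]+c*l[1],l[2]]
def res(p):
    W=[.030,p[3],p[4],.022]; r=[]
    for n,k,sx,y,z,u,v in C:
        q=proj(n,H(p,(sx*W[hw[k]]+ (p[5] if k=='fj' else 0),y/1e3,z/1e3)))[0]
        r+=list((q-[O[n][0]+u/6,O[n][1]+v/6]))
    return np.array(r)
if __name__=="__main__":
    s=least_squares(res,[.6,0,0,.05,.02,0],loss="soft_l1",f_scale=1)
    p=s.x; print(p.round(4),"paddle",np.round(H(p,(0,.035,.066)),4),"wall",np.round(H(p,(0,.015,.09)),4))
    r=res(p).reshape(-1,2)
    for c,q in zip(C,r): print(c[:5],q.round(1))
    np.save("pose.npy",p)
E
python3 fit.py
```

```text
[ 0.5423 -0.056  -0.0217  0.0447  0.0203  0.0066] paddle [ 0.5431 -0.021   0.066 ] wall [ 0.5427 -0.041   0.09  ]
('scene', 'wall', 1, 15, 90) [-0.2 -1. ]
('scene', 'wall', -1, 15, 90) [-0.1 -0.8]
('scene', 'wall', 1, 2, 90) [-0.3 -1.1]
('scene', 'wall', -1, 2, 90) [-0.2 -0.7]
('scene', 'es', 1, -82, 44) [-1.  -0.6]
('scene', 'es', 1, -68, 44) [-1.1 -0.4]
('scene', 'es', -1, -68, 44) [ 0.6 -0. ]
('scene', 'es', -1, -82, 44) [ 0.2 -0.5]
('scene', 'fj', 1, 155, 54) [-0.4 -1. ]
('scene', 'fj', 1, 171, 54) [ 0.5 -1. ]
('scene', 'fj', -1, 171, 54) [ 0.1 -1.1]
('scene', 'fj', -1, 155, 54) [-1.6 -0.9]
('scene', 'pad', 1, 53, 66) [-0.6 -1.2]
('scene', 'pad', -1, 53, 66) [ 0.1 -1.9]
('side', 'wall', 1, 15, 90) [-0.8 -0.2]
('side', 'wall', -1, 15, 90) [-0.4  0.6]
('side', 'wall', 1, 2, 90) [ 0.4 -0.1]
('side', 'wall', -1, 2, 90) [-1.   0.3]
('side', 'fj', 1, 171, 54) [-1.7  1.7]
('side', 'fj', -1, 171, 54) [-1.8  1. ]
('side', 'fj', 1, 155, 54) [-0.5  0.4]
('side', 'fj', -1, 155, 54) [0.1 0.2]
('side', 'pad', 1, 53, 66) [-0.5 -0.3]
('side', 'pad', -1, 53, 66) [0.2 0.1]
('side', 'es', -1, -82, 44) [-0.7  0.4]
('side', 'es', -1, -68, 44) [-0.5  0.9]
```

The two-view fit holds to about 1 px (roughly 3 mm), and the wall and paddle heights agree with the given sizes. I'll close the fingers, hover above the paddle, and check with the wrist camera.

Run:
```python
from plant import *
import cv2,pickle,numpy as np
from fit import H
p=np.load("pose.npy"); P=H(p,(0,.037,.0))
for ang in (np.pi/2+p[2],-np.pi/2+p[2]):
    q=[0,np.cos(ang/2),np.sin(ang/2),0]; j=bot.ik([P[0],P[1],.2],q); print(ang,j)
ang=np.pi/2+p[2]; q=[0,np.cos(ang/2),np.sin(ang/2),0]
gripper_to(0.0,20)
bot.goto([P[0],P[1],.2],q)
f=grab_frame("wrist"); im=f["img"].copy(); pickle.dump(f,open("b_wrist.pkl","wb"))
def pr(l): return cv2.projectPoints(np.array(H(p,l)).reshape(1,3),f["rvec"],f["tvec"],f["camera_matrix"],None)[0].ravel()
for l in [(x,y,.09) for x in(-.03,.03) for y in(.015,.002)]+[(x,y,.066) for x in(-.022,.022) for y in(.017,.053)]:
    u=pr(l); cv2.circle(im,(int(u[0]),int(u[1])),2,(0,255,0),-1)
cv2.imwrite("pics/b_wrist.png",im)
s=readout.sense();print(s["time"],s["eef_pos"],s["force"],s["grip_width"],np.round(s["joint_pos"],2))
```

```text
1.5490650884509647 [ 0.35289708  0.41207604 -0.55832181  1.80044609  0.25471361  1.00112432
 -0.32817758]
-1.5925275651388284 [-0.83416424  0.56904195  1.16024791  1.89261293 -0.59424089  1.08098421
 -2.5958216 ]
3.15 [ 0.54323626 -0.02045474  0.19994075] [ 0.390178   -0.02531375  0.03847279] -6.5366928224647145e-06 [ 0.35  0.41 -0.56  1.8   0.25  1.   -0.33]
```

View pics/b_wrist.png

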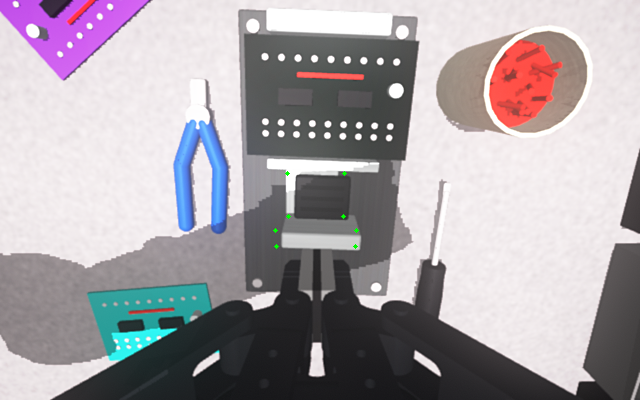

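The wrist view shows the paddle at about x 296–349, y 176–220 px. That is some 6 px right of and 3 px below the prediction, or about 5 mm. I'll zoom in to refine.

Run:
```python
import cv2,pickle
im=pickle.load(open("b_wrist.pkl","rb"))["img"][150:260,255:385]
cv2.imwrite("pics/b_z.png",cv2.resize(im,None,fx=5,fy=5,interpolation=cv2.INTER_CUBIC))
```

```text
(no output)
```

View pics/b_z.png

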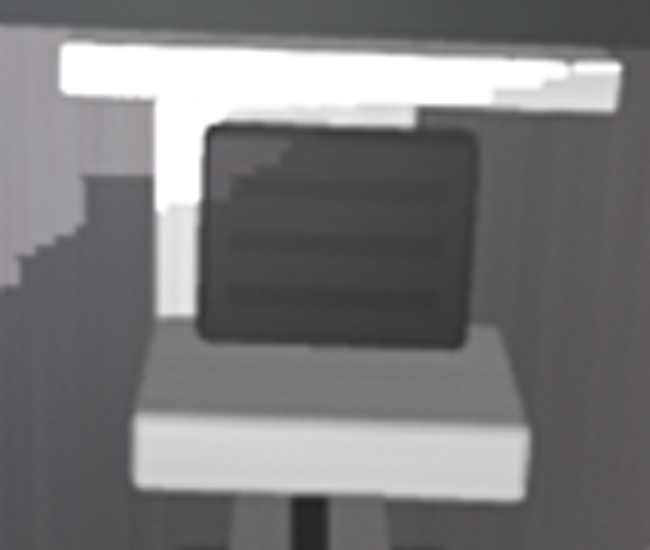

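Run:
```python
import cv2,pickle,numpy as np
from scipy.optimize import least_squares
from fit import H
f=pickle.load(open("b_wrist.pkl","rb"))
D=[(-30,15,90,133,415),(30,15,90,528,428),(-30,2,90,135,487),(30,2,90,525,500),(-22,53,66,204,124),(22,53,66,477,130),(-22,17,66,197,340),(22,17,66,467,350)]
def res(p):
    P=np.array([H(p,(a/1e3,b/1e3,c/1e3)) for a,b,c,_,_ in D])
    q=cv2.projectPoints(P,f["rvec"],f["tvec"],f["camera_matrix"],None)[0].reshape(-1,2)
    return (q-np.array([[255+d[3]/5,150+d[4]/5] for d in D])).ravel()
s=least_squares(res,[.54,-.05,0]); p=s.x
print(p,"pad",np.round(H(p,(0,.035,.066)),4)); print(res(p).reshape(-1,2).round(1).tolist()); np.save("pose2.npy",p)
```

```text
[ 0.54580682 -0.05823432 -0.06025803] pad [ 0.5479 -0.0233  0.066 ]
[[-0.4, -1.0], [1.3, -1.1], [-0.9, 0.5], [0.6, 0.4], [-1.1, 0.1], [0.9, 0.8], [-0.4, 0.4], [0.0, 0.2]]
```

The wrist fit agrees within 1 px, putting the paddle at (0.548, -0.023). That is 5 mm from the coarse two-view fit, which I'd expect at that range. Now I'll press in steps.

Run:
```python
from plant import *
import numpy as np,cv2
from fit import H
p=np.load("pose2.npy"); ang=np.pi/2+p[2]; q=[0,np.cos(ang/2),np.sin(ang/2),0]
P=H(p,(0,.037,0))
bot.goto([P[0],P[1],.17],q)
bot.movel([P[0],P[1],.090],max_speed=.06)
f0=np.array(readout.sense()["force"])
for z in (.084,.081,.078,.075,.073,.072,.071,.070):
    bot.movel([P[0],P[1],z],max_speed=.03)
    s=readout.sense();df=np.array(s["force"])-f0
    print(round(s["time"],2),z,np.round(s["eef_pos"],4),df.round(2))
    if df[2]>9: break
cv2.imwrite("pics/c.png",np.vstack([cv2.resize(grab_frame("side")["img"][160:250,260:380],None,fx=5,fy=5)]))
```

```text
5.23 0.084 [ 0.5478 -0.0213  0.0838] [-0.38  0.59 -0.96]
5.48 0.081 [ 0.5483 -0.0213  0.0811] [ 0.67 -0.07  1.65]
5.73 0.078 [ 0.5483 -0.0212  0.0781] [0.72 0.47 4.61]
5.98 0.075 [ 0.5483 -0.0212  0.0752] [0.37 1.44 4.53]
6.23 0.073 [ 0.5483 -0.0212  0.0733] [0.64 1.61 4.79]
6.48 0.072 [ 0.5484 -0.0212  0.073 ] [-1.85  0.54 13.93]
```

View pics/c.png

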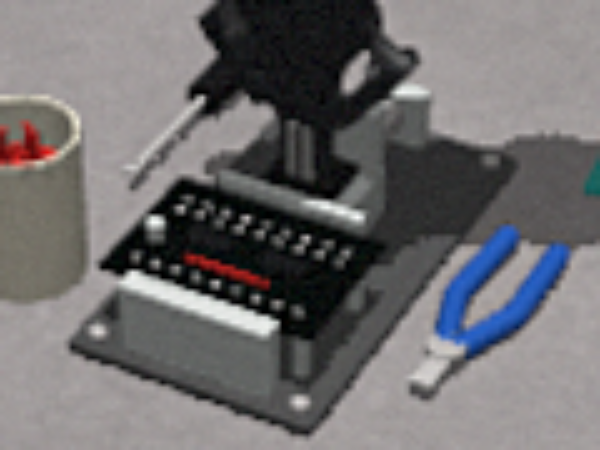

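The picture shows the fingers standing on the paddle between the wall and the board. The force jump at tip height 56 mm confirms the paddle is fully down. Now I'll push.

```bash
cat > push.py <<'E'
from plant import *
import numpy as np,cv2
from fit import H
p=np.load("pose2.npy"); d=np.array([np.sin(p[2]),-np.cos(p[2]),0])  # holder -y
Y=[.030,.024]+list(np.arange(.014,-.036,-.01))+[-.040,-.043,-.045,-.047,-.049,-.051]
for y in Y:
    bot.movel(H(p,(0,y,.072)),max_speed=.04)
    s=readout.sense();F=np.array(s["force"]); e=np.array(s["eef_pos"])
    ly=-(e-np.array(H(p,(0,0,0))))@d
    print(round(s["time"],2),round(y,3),"ly",round(ly,4),"z",round(e[2],4),"F",F.round(1))
    if F[1]>18: break
    if F[2]<2.5: print("light")
cv2.imwrite("pics/d.png",cv2.resize(grab_frame("side")["img"][150:250,260:380],None,fx=5,fy=5))
E
python3 push.py
```

```text
6.86 0.03 ly 0.0303 z 0.073 F [-2.4  1.  13.2]
7.16 0.024 ly 0.0244 z 0.073 F [-2.7  0.4 13.5]
7.56 0.014 ly 0.0142 z 0.073 F [-2.8  0.3 14.2]
7.96 0.004 ly 0.0042 z 0.073 F [-2.2  0.1 13.4]
8.36 -0.006 ly -0.0058 z 0.073 F [-2.7  0.6 14.2]
8.76 -0.016 ly -0.0159 z 0.073 F [-2.   0.6 14.4]
9.16 -0.026 ly -0.0259 z 0.073 F [-3.3  0.7 14.7]
9.66 -0.04 ly -0.0382 z 0.073 F [-1.3  5.  11.9]
9.91 -0.043 ly -0.0408 z 0.0731 F [-0.4  5.9 10.6]
10.16 -0.045 ly -0.0425 z 0.073 F [ 0.1  6.6 10.9]
10.41 -0.047 ly -0.0443 z 0.073 F [ 0.9  7.  10.3]
10.66 -0.049 ly -0.0444 z 0.073 F [-0.1 13.1  9.8]
10.91 -0.051 ly -0.0444 z 0.073 F [-0.  18.1  9.4]
```

View pics/d.png

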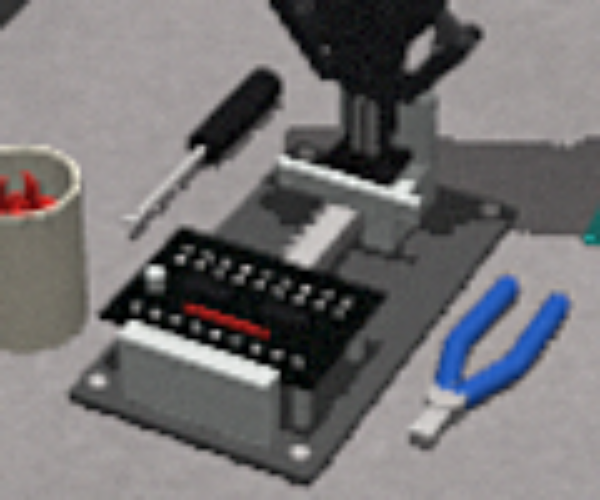

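The forces show a hard stop at ly = -44.4 mm, against -44 mm predicted for the jaw on its end stop, and the picture agrees. Next I'll ease the preload, lift straight up, and retreat.

Run:
```python
from plant import *
import numpy as np,cv2
from fit import H
p=np.load("pose2.npy")
bot.movel(H(p,(0,-.0462,.072)),max_speed=.02)
bot.movel(H(p,(0,-.0462,.095)),max_speed=.05)
print(readout.sense()["force"])
bot.movel(H(p,(0,-.036,.13)),max_speed=.1)
bot.movel(H(p,(0,.0,.22)),max_speed=.15)
bot.dwell(.3)
s=readout.sense();print(s["time"],np.round(s["eef_pos"],4),s["force"])
f=grab_frame("wrist"); im=f["img"].copy()
g=grab_frame("side")["img"][150:250,260:380]
for l in [(x,y-.07,.09) for x in(-.03,.03) for y in(.015,.002)]+[(x,y-.07,.066) for x in(-.022,.022) for y in(.017,.053)]:
    u=cv2.projectPoints(np.array(H(p,l)).reshape(1,3),f["rvec"],f["tvec"],f["camera_matrix"],None)[0].ravel()
    cv2.circle(im,(int(u[0]),int(u[1])),1,(0,255,0),-1)
cv2.imwrite("pics/e_wrist.png",im); cv2.imwrite("pics/e_side.png",cv2.resize(g,None,fx=5,fy=5))
```

```text
[-1.14261022  5.13095165  3.46232683]
13.575 [ 0.5455 -0.0585  0.2194] [ 0.14529797 -0.60920907  0.09865236]
```

View pics/e_wrist.png

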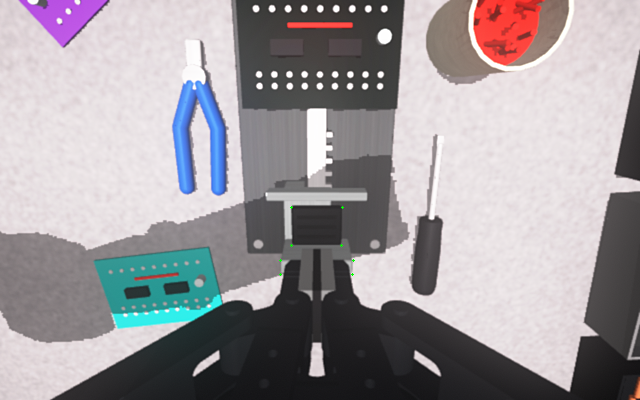

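View pics/e_side.png

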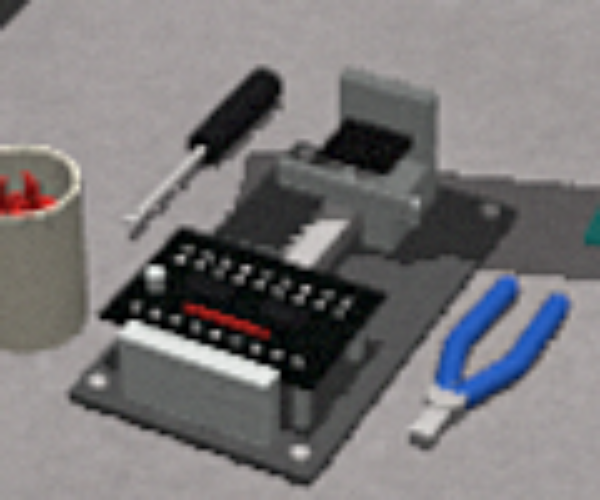

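The wrist view shows the paddle corners (292–342, 207–245 px) on the points predicted for a jaw travel of 0.070 with the paddle up. The wall is flush with the end stop, and the board and other things haven't moved. Handing in.

```bash
python3 -c "
from plant import *
job_done()"
```

```text
the job is handed in; nothing more can be done
```

I pressed the paddle fully down with closed fingers and, keeping it down, pushed the jaw back against the end stop. Then I lifted the hand straight up, moved it clear and handed the job in. No verdict was reported. My last reading before handing in was at 13.6 s of the 32 s.

**Jaw at the stop:** the push met a hard stop within 0.5 mm of where the jaw's end stop was predicted. In the last wrist picture the paddle lies where it should for a jaw travel of 0.070 m.

**Paddle up:** in the same picture the paddle matches its raised height, and the side view shows it standing up.

**Board and bystanders:** the board looks unmoved on its rests in the last pictures. The cutters, screwdriver and tube are where they were. I didn't check the pump, spool, jar and spare board again, but the arm never went low near them.

**Contact:** the force on the hand after retreating was under 1 N, so it was touching nothing. The largest reading during the job was about 18 N.

**One disagreement:** the first estimate from the two fixed cameras was about 5 mm and 0.04 rad off the closer wrist-camera one. I used the wrist estimate, and contact height and the stop position both confirmed it.

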